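# Close the tea jug: start its screw stopper without forcing a crossed thread

### The arm

A 6-joint arm with a two-finger parallel gripper is mounted at the origin on the work surface. World frame = base frame: x ahead of the robot, y to its left, z up, the work surface at z = 0. Lengths are in m, angles in degrees, forces in N, time in s.
With the tool pointing down it reaches from about 0.35 to 0.875 m from the base axis. Payload 4.2 kg.
Tool frame: the origin (TCP) lies midway between the tips of the shut fingers; the grasp point (between the pads) lies 19 mm behind it (r.pinch_z is the distance from the TCP to the grasp point, in m); z points along the fingers, y is the line along which they close (so a half turn about z gives the same grasp; the last joint's range is limited). The gripper opens to 87 mm and grips with 3 to 60 N. Pads are 19 mm wide; open, the fingers measure 117 mm over their backs; the gripper's body (75 mm by 190 mm) begins 51 mm behind the grasp point.
Start: joints at [88.499, 22.042, 0.453, 0, -68.411, -14.817], TCP at [0.176, 0.6, 0.197] pointing down, gripper open.
Joint ranges: [-179.83, 179.83], [-69.29, 118.12], [-61.27, 80.66], [-181.25, 117.63], [-171.15, -9.14], [-177.46, 177.46]. Speed limits (degrees/s): [159.86, 159.86, 180, 180, 180, 180].

### API

Orientations are given as a 3x3 rotation matrix whose columns are the frame's x, y, z axes.
In Python, from station import r, imaging, models gives the robot as it stands. The module is installed in compiled form; this text tells all that it offers.
- The arm moves only by the tool apply_moves, never from a script. Its argument "moves" is a list of rows, each a list of 2 entries, a list of its own where there are three numbers: the shift along the tool's x, y, z in m, then the turn about the tool's z in degrees. A call has 1 to 5 rows; each row shifts and turns the commanded pose from where the row before left it, along the tool's axes as they then stand; what a row does not reach is not made up. A row lasts 1/12 s, in which the tool goes at most 41.7 mm and 7.16 degrees, less where a joint would pass 70% of its speed; a pose out of reach is approached as far as the arm can. A call is refused whole if a number of a shift passes 0.0417 or a number of a turn 7.16, either way. A call with a gripper value outside its range is refused whole. "hand" is the finger opening in m, from 0 to 0.087, set as the call begins (left out, the last holds). The fingers move at their own pace and stop on an object; the grip force is fixed at half the most. Time passes only in rows, so rows that do not move let the fingers close. It gives the time, the measured TCP pose, the force, the opening and the grip force at its end, in the units of the state.
- r.sense(): the state, without advancing time (a new reading comes with each control period).
- imaging.capture(name): name is "scene" or "side" or "wrist"; returns a dict with "frame" (400x640x3 uint8, blue, green, red), "intrinsics" (3x3 intrinsics, pixels), "eye" and "orientation" of the camera in the world. Camera axes: x right, y down, z forward; pixel columns grow to the right and rows downward; lengths in m; the calibration is good to about 2 mm. The wrist camera is an equidistant fisheye: a pixel r from the principal point sees the ray r / f radians off the axis. A picture is of the moment at which its call begins. There is no depth.
- r.finish_job(): hands the job in; it is judged then, once.
Trained networks look in a picture, given as the dict that the camera call returned (one of the last four; its "shot" number tells which), for a name from the list of things; names that differ only in an ending like _2 or _b are one class to them, and where a whole thing is asked for, a point or a joint stands for the part that bears it (a point fixed in the world has none). Each returns a list of dicts, best first, with "confidence" (0 to 1); they miss things now and then, are a little off and sometimes report something else, mostly with a low value. They report only what shows in the picture. A call takes as long as a camera call. They do not tell look-alikes from the thing itself.
- models.cut_out(picture, target): "region" (400x640 bool, what is visible of it) and "extent" ([left, top, width, height] as shares, 0 to 1, of the picture: columns of its width, rows of its height, round what is visible of it).
- models.place_of(picture, target): "at" ([column, row] as shares, 0 to 1, of the picture: columns of its width, rows of its height: a listed point, or the origin of a listed thing).
The state is a dict: "time_s": time; "joints": joint angles; "joint_velocities": joint speeds; "effort": joint torques, N m; "tcp_pos": TCP position; "ee_rot": TCP orientation; "wrist_force": force on the tool from outside, world axes, zero at the start; "moment": the same for the moment, N m; "gripper_width": opening from 0.0 (shut) to 1.0 (fully open); "gripper_force": force on a finger pad.
Only numpy, scipy, OpenCV 4.12 (cv2) and the standard library are available. Lean on these libraries where they do the work, as an engineer would, in place of code of your own. Each camera call takes 0.05 s, during which the arm holds its last target. There are 200 camera calls.

### The job

Close the steel tea jug: stand its screw stopper upright in the mouth and turn it clockwise until it is fully home, with the flange right down on the rim and the seal squeezed. Start it gently, because the lugs easily cross over the thread: if it binds early, while the flange still stands well proud of the rim, stop and do not force it, but back it off anticlockwise until you feel it drop into the thread, and start again. Let go of it when it is home, and leave the other things on the counter where they stand.

Things in the scene. Friction and masses are not known exactly. Their poses are not given: they have to be found in the camera images.
- jug: insulated steel jug, full and heavy (it does not shift), body 132 mm across; its handle, along its own +y, reaches 116 mm from the axis and is 129 mm high. Origin at the centre of its underside, z up. The open round mouth is on its axis; the rim is 170 mm above the origin
- jug_mouth (a point): centre of the jug's mouth at rim height. In it: three equal thread flights (48 mm bore), each 87 degrees long, falling 7 mm clockwise to an upright stop rib; after each rib a gap of 26 degrees where a lug drops in. Where the gaps lie round the mouth differs each time and is not given by any pose: find it by feel. On the rim a springy seal ring, 3 mm proud, about 7 N to squeeze flat
- stopper: white plastic screw stopper, about 200 g, standing upright on the counter. Origin at the centre of its flat foot, z up, x along its grip bar. Plug 45 mm across, tapered to 37 mm at the foot. Home in the jug, its origin is 140 mm above the jug's origin. If it leans in the mouth, one lug is in and two are out: lift it, turn it a little and set it again. Once home it stays when let go
- stopper_bar (a point): centre of the stopper's upright grip bar, 52 mm above its foot: 56 mm long (x), 16 mm thick (y), from 38 to 67 mm above the foot. Held loosely (fingers 2 to 3 mm wider apart than the bar) it turns with the fingers and rises or sinks freely by its own weight
- stopper_flange (a point): centre of the flange's underside, 30 mm above the foot; flange 77 mm across, 8 mm thick; home, it lies on the rim. Resting with the lugs on the flights it is 8 to 15 mm proud. Turned clockwise from there it sinks as if screwing in, but binds on the ribs 8 mm proud: crossed. Only about 4 mm proud are the lugs in the gaps
- stopper_lugs (a point): centre of the stopper's three lugs, 16 mm above its foot; each 17 degrees wide, 5 mm high, 58 mm across in all. Turned anticlockwise (at most 115 degrees) the stopper climbs, then drops 10 mm into the gaps and soon stops on a rib. From there 60 to 80 degrees clockwise draw it home with no push. Torque in N m: free 0.15, on the seal up to 0.4, blocked steeply more; forced above 1.3
- cup_stack: stack of paper cups, 72 mm across and 155 mm high; origin at the centre of its underside; not to be disturbed
- bowl_stack: stack of white paper bowls, 146 mm across and 84 mm high; origin at the centre of its underside; not to be disturbed
- spoon_cup: clear plastic cup, 76 mm across the rim and 100 mm high, with wooden spoons standing in it to 180 mm; origin at the centre of its underside; not to be disturbed
- jug_cup: the jug's steel drinking cup standing upside down, 91 mm across and 58 mm high; origin at the centre of its underside; not to be disturbed
- sugar_jar: glass jar with a steel lid, 72 mm across and 85 mm high; origin at the centre of its underside; not to be disturbed
- tumbler: steel tumbler, 68 mm across and 95 mm high; origin at the centre of its underside; not to be disturbed
- bun_tray: paper tray with six buns, 150 x 115 mm and 44 mm high; origin at the centre of its underside; not to be disturbed
Not all that is in view belongs to the job. What is shaped like the stopper but purple or yellow is not meant.

How it is judged (in metres and radians):
At the end, for the whole second after the job is handed in: the stopper is screwed home in the jug: its flange within 1.5 mm of the rim, on the jug's axis within 4 mm, upright within 3 degrees, at rest and let go (z of stopper in the frame of jug between 0.136 and 0.1415 m and horizontal distance between stopper and jug below 0.004 m and angle between stopper's own z axis and vertical below 0.06 rad and linear speed of stopper below 0.01 m/s); the robot touches nothing.
It fails at once if the crossed thread is forced: the fingers drive or press the stopper against the jug with over 60 N while it stands more than 6 mm proud in the mouth (contact force between stopper and jug above 60 N and z of stopper in the frame of jug above 0.146 m and horizontal distance between stopper and jug below 0.02 m and contact force between the fingers and stopper above 15 N).
It fails at once if another thing on the counter is shifted by more than 30 mm (distance of any of cup_stack, bowl_stack, spoon_cup, jug_cup, sugar_jar, tumbler, bun_tray from where it was at the start of the episode above 0.03 m).
It also fails if it takes over 67 s, if anything falls off the work surface, if the arm or the gripper's body presses on something with over 40 N, if the wrist force passes 120 N, or if a joint passes its speed limit or range.

## Working session

There is one attempt and no reset: what is moved stays moved. The work goes in short steps, Python scripts to look and compute and a tool call to move; the robot and the scene stay as the last step left them, time stands still between calls to the robot, and variables do not carry over. Pictures are saved under pics/ and viewed, at most 10 in all, crops included, and the job is handed in when it is done.

Besides the shell and the picture viewer there is one more tool, called after "Emit:" by a JSON object that holds its "name" and its "arguments", one argument or row to a line. apply_moves: Moves the arm, as the interface text tells. Its arguments: {"type":"object","properties":{"moves":{"type":"array"},"hand":{"type":"number"}},"required":["moves"]}

```bash
mkdir -p pics && cat > h.py <<'E'
import numpy as np, cv2
from station import r, imaging, models
def ray(p,at):
    K=np.array(p["intrinsics"]);u=at[0]*640;v=at[1]*400
    d=np.array([(u-K[0,2])/K[0,0],(v-K[1,2])/K[1,1],1.]);d/=np.linalg.norm(d)
    return np.array(p["eye"]),np.array(p["orientation"])@d
def atz(p,at,z):
    e,d=ray(p,at);return e+d*(z-e[2])/d[2]
def tri(rs):
    A=np.zeros((3,3));b=np.zeros(3)
    for e,d in rs:
        M=np.eye(3)-np.outer(d,d);A+=M;b+=M@e
    return np.linalg.solve(A,b)
E
python3 - <<'E'
from h import *
ps={n:imaging.capture(n) for n in("scene","side")}
for n,p in ps.items():
    cv2.imwrite(f"pics/{n}0.png",p["frame"]); print(n,np.round(p["eye"],3))
    for t,z in(("jug",0),("jug_mouth",.17),("stopper",0),("stopper_bar",.052),("stopper_flange",.03),("cup_stack",0),("bowl_stack",0),("spoon_cup",0),("jug_cup",0),("sugar_jar",0),("tumbler",0),("bun_tray",0)):
        for o in models.place_of(p,t)[:4]:
            print(t,round(o["confidence"],2),np.round(np.array(o["at"])*[640,400]),np.round(atz(p,o["at"],z),3)[:2])
print(r.sense())
E
```

```text
scene [1.322 0.158 1.341]
jug 0.8 [337. 226.] [0.568 0.045]
jug_mouth 0.89 [335. 202.] [0.575 0.036]
jug_mouth 0.69 [265. 184.] [ 0.55  -0.211]
stopper 0.85 [298. 183.] [ 0.41  -0.139]
stopper 0.83 [292. 209.] [ 0.529 -0.135]
stopper 0.8 [265. 186.] [ 0.449 -0.264]
stopper 0.55 [268. 167.] [ 0.353 -0.276]
stopper_bar 0.85 [295. 205.] [ 0.543 -0.118]
stopper_bar 0.83 [299. 179.] [ 0.425 -0.13 ]
stopper_bar 0.81 [265. 155.] [ 0.338 -0.29 ]
stopper_bar 0.74 [264. 178.] [ 0.448 -0.261]
stopper_flange 0.85 [291. 208.] [ 0.542 -0.132]
stopper_flange 0.73 [269. 160.] [ 0.345 -0.272]
stopper_flange 0.68 [302. 183.] [ 0.425 -0.117]
stopper_flange 0.67 [238. 234.] [ 0.685 -0.292]
cup_stack 0.58 [268. 249.] [ 0.709 -0.176]
bowl_stack 0.91 [431. 276.] [0.695 0.392]
spoon_cup 0.57 [449. 213.] [0.43  0.439]
spoon_cup 0.23 [261. 185.] [ 0.449 -0.278]
jug_cup 0.82 [411. 217.] [0.474 0.306]
sugar_jar 0.58 [236. 235.] [ 0.678 -0.305]
tumbler 0.74 [223. 169.] [ 0.4   -0.449]
bun_tray 0.67 [207. 196.] [ 0.538 -0.47 ]
side [ 0.461 -1.121  0.936]
jug 0.62 [333. 221.] [0.575 0.056]
jug_mouth 0.8 [333. 180.
[... 1160 characters left out ...]
123373e+01, -1.48176324e+01]), 'joint_velocities': array([-0.04148306,  0.02341197, -0.0015367 ,  0.01741164, -0.0024199 ,
        0.04688583]), 'effort': array([-2.34379977e-04, -3.90465796e+01,  1.87616211e+01,  4.22429860e+00,
        1.53791509e-02, -2.87521073e-05]), 'tcp_pos': array([0.17556674, 0.59981265, 0.19745597]), 'ee_rot': array([[ 9.59708656e-01, -2.80996966e-01, -2.91392039e-05],
       [-2.80996966e-01, -9.59708656e-01,  2.07253858e-06],
       [-2.85475233e-05,  6.19899468e-06, -1.00000000e+00]]), 'wrist_force': array([-0.55360624,  0.72095664,  0.74812975]), 'moment': array([-0.03583609,  0.01489588, -0.01112707]), 'gripper_force': 0.0, 'gripper_width': 0.9985118492884993}
```

```bash
python3 - <<'E'
import cv2,numpy as np
a=cv2.imread("pics/scene0.png")[120:300,190:480];b=cv2.imread("pics/side0.png")[130:380,220:430]
a=cv2.resize(a,None,fx=2.75,fy=2.75,interpolation=cv2.INTER_CUBIC);cv2.imwrite("pics/a.png",a)
b=cv2.resize(b,None,fx=2.4,fy=2.4,interpolation=cv2.INTER_CUBIC);cv2.imwrite("pics/b.png",b)
E
```

```text
(no output)
```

View pics/a.png

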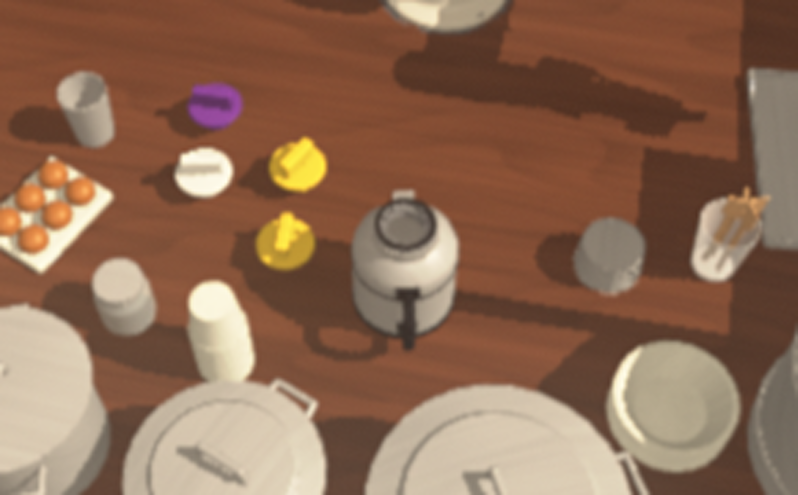

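View pics/b.png

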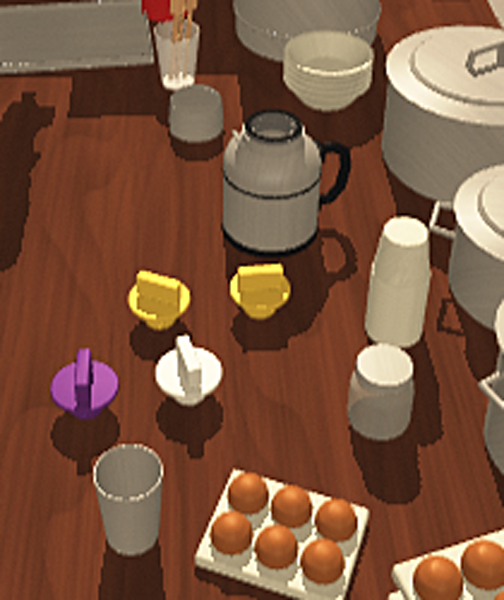

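The white stopper is at about (0.455, -0.257), which is pixel (204,172) in the scene crop. The jug is at about (0.572, 0.045) with its handle toward +x. The yellow and purple stoppers are look-alikes. I'm lifting, turning to yaw -90° and crossing over.

Emit:
{"name": "apply_moves", "arguments": {
  "moves": [
    [[0,0,-0.02],7.16],
    [[0,0,-0.02],7.16],
    [[0,0,-0.02],7.16],
    [[0,0,-0.02],7.16],
    [[0,0,-0.02],7.16]
  ],
  "hand": 0.05
}}

```text
time_s: 1.72
tcp_pos: [0.1756, 0.5997, 0.2985]
ee_rot: [[0.609, -0.793, 0.0], [-0.793, -0.609, 0.0], [-0.0, -0.0, -1.0]]
wrist_force: [0.5, -0.3, -0.0]
gripper_width: 0.707
gripper_force: 0.0
```

Emit:
{"name": "apply_moves", "arguments": {
  "moves": [
    [[0,0,0],7.16],
    [[0,0,0],7.16],
    [[0,0,0],7.16],
    [[0,0,0],7.16],
    [[0,0,0],7.16]
  ]
}}

```text
time_s: 2.13
tcp_pos: [0.1756, 0.5998, 0.2975]
ee_rot: [[0.03, -1.0, -0.0], [-1.0, -0.03, 0.0], [-0.0, 0.0, -1.0]]
wrist_force: [-0.4, 0.5, -0.4]
gripper_width: 0.576
gripper_force: 0.0
```

Emit:
{"name": "apply_moves", "arguments": {
  "moves": [
    [[0.03,-0.02,0],0],
    [[0.03,-0.02,0],0],
    [[0.03,-0.02,0],0],
    [[0.03,-0.02,0],0],
    [[0.03,-0.02,0],0]
  ]
}}

```text
time_s: 2.55
tcp_pos: [0.2816, 0.4521, 0.2976]
ee_rot: [[0.037, -0.999, 0.0], [-0.999, -0.037, 0.0], [-0.0, -0.0, -1.0]]
wrist_force: [0.8, 0.6, -0.3]
gripper_width: 0.571
gripper_force: 0.0
```

Emit:
{"name": "apply_moves", "arguments": {
  "moves": [
    [[0.03,-0.02,0],0],
    [[0.03,-0.02,0],0],
    [[0.03,-0.02,0],0],
    [[0.03,-0.02,0],0],
    [[0.03,-0.02,0],0]
  ]
}}

```text
time_s: 2.97
tcp_pos: [0.387, 0.3057, 0.2978]
ee_rot: [[0.037, -0.999, 0.001], [-0.999, -0.037, 0.001], [-0.001, -0.001, -1.0]]
wrist_force: [0.6, 1.0, -0.0]
gripper_width: 0.57
gripper_force: 0.0
```

Emit:
{"name": "apply_moves", "arguments": {
  "moves": [
    [[0.037,-0.003,0],0],
    [[0.037,-0.003,0],0],
    [[0.037,-0.003,0],0],
    [[0.037,-0.003,0],0],
    [[0.037,-0.003,0],0]
  ]
}}

```text
time_s: 3.38
tcp_pos: [0.4078, 0.1211, 0.2978]
ee_rot: [[0.037, -0.999, 0.001], [-0.999, -0.037, 0.001], [-0.0, -0.001, -1.0]]
wrist_force: [1.3, 0.2, 0.1]
gripper_width: 0.573
gripper_force: 0.0
```

Emit:
{"name": "apply_moves", "arguments": {
  "moves": [
    [[0.037,-0.003,0],0],
    [[0.037,-0.003,0],0],
    [[0.037,-0.003,0],0],
    [[0.037,-0.003,0],0],
    [[0.037,-0.003,0],0]
  ]
}}

```text
time_s: 3.8
tcp_pos: [0.4295, -0.0632, 0.298]
ee_rot: [[0.037, -0.999, 0.001], [-0.999, -0.037, 0.0], [-0.0, -0.001, -1.0]]
wrist_force: [0.4, 0.6, 0.8]
gripper_width: 0.572
gripper_force: 0.0
```

Emit:
{"name": "apply_moves", "arguments": {
  "moves": [
    [[0.037,-0.003,0.02],0],
    [[0.037,-0.003,0.02],0],
    [[0.037,-0.003,0.02],0],
    [[0.037,-0.003,0.02],0],
    [[0,0,0],0]
  ]
}}

```text
time_s: 4.22
tcp_pos: [0.4445, -0.211, 0.2138]
ee_rot: [[0.029, -1.0, -0.008], [-1.0, -0.029, 0.001], [-0.002, 0.008, -1.0]]
wrist_force: [-0.0, -0.2, -0.4]
gripper_width: 0.574
gripper_force: 0.0
```

```bash
cat >> h.py <<'E'
def fray(p,uv):
    K=np.array(p["intrinsics"]);a=np.array([(uv[0]-K[0,2])/K[0,0],(uv[1]-K[1,2])/K[1,1]]);t=np.linalg.norm(a)
    d=np.r_[np.sin(t)*a/max(t,1e-9),np.cos(t)];return np.array(p["eye"]),np.array(p["orientation"])@d
def fz(p,uv,z):
    e,d=fray(p,uv);return e+d*(z-e[2])/d[2]
E
python3 - <<'E'
from h import *
p=imaging.capture("wrist");cv2.imwrite("pics/w1.png",p["frame"]);print(p["eye"],p["orientation"],p["intrinsics"])
s=r.sense();print(s["tcp_pos"],s["joints"])
for t,z in(("stopper_bar",.052),("stopper_flange",.03),("jug_mouth",.17)):
    for o in models.place_of(p,t)[:4]:
        uv=np.array(o["at"])*[640,400];print(t,round(o["confidence"],2),uv,np.round(fz(p,uv,z),4))
for o in models.cut_out(p,"stopper")[:4]: print(o["confidence"],np.array(o["extent"])*[640,400,640,400])
E
```

```text
[ 0.4478092  -0.27831867  0.40100561] [[-0.99956711 -0.02563383 -0.01443937]
 [-0.02838109  0.96944807  0.24364924]
 [ 0.00775256  0.24395357 -0.96975592]] [[309.70691629   0.         319.82875782]
 [  0.         309.70691629 195.26517345]
 [  0.           0.           1.        ]]
[ 0.44523544 -0.20941386  0.21571602] [-6.24923268e+00  8.37782159e+00 -1.57102383e+01 -1.81195548e-02
 -6.62522817e+01  8.01865418e+00]
stopper_bar 0.94 [337.792 236.08 ] [ 0.4194 -0.1403  0.052 ]
stopper_bar 0.72 [413.312 117.6  ] [ 0.3376 -0.2857  0.052 ]
stopper_bar 0.58 [236.032 240.6  ] [ 0.5452 -0.1297  0.052 ]
stopper_flange 0.89 [403.904 120.6  ] [ 0.3426 -0.2816  0.03  ]
stopper_flange 0.75 [336.896 232.6  ] [ 0.419  -0.1363  0.03  ]
stopper_flange 0.72 [310.72 131.6 ] [ 0.4553 -0.2629  0.03  ]
stopper_flange 0.58 [238.016 239.12 ] [ 0.5485 -0.1226  0.03  ]
0.98 [308.672 202.48   56.832  39.8  ]
0.84 [279.808  97.68   65.6    64.8  ]
0.74 [222.528 211.68   34.88   30.8  ]
0.61 [381.312  91.     58.368  60.32 ]
```

View pics/w1.png

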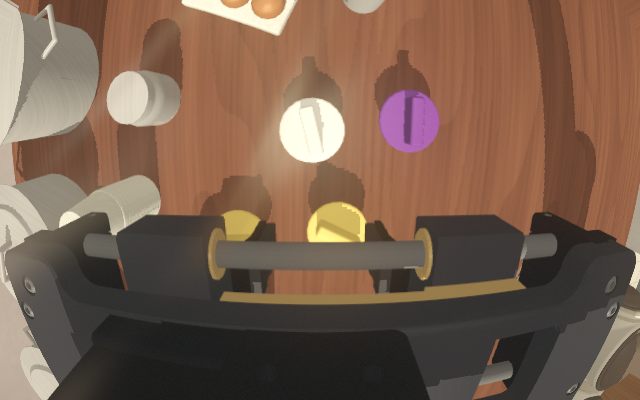

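The white stopper sits at pixel (312,130), with its bar running about (306,108)-(318,152). I'll zoom in to get the bar's angle.

```bash
python3 - <<'E'
import cv2
a=cv2.imread("pics/w1.png")[90:170,270:355].astype(float)
a=((a-120).clip(0)*255/135).clip(0,255).astype('uint8')
cv2.imwrite("pics/w1c.png",cv2.resize(a,None,fx=7,fy=7,interpolation=cv2.INTER_CUBIC))
E
```

```text
(no output)
```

View pics/w1c.png

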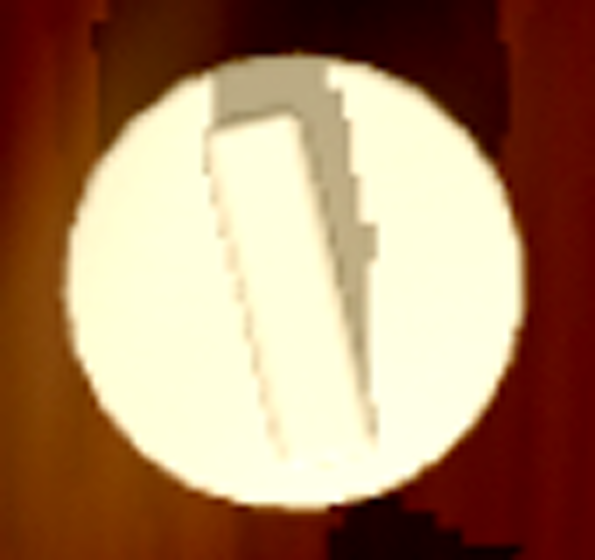

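```bash
python3 - <<'E'
from h import *
p=imaging.capture("wrist")
c=[(210,132),(297,112),(372,440),(285,460)]
P=np.array([fz(p,(x/7+270-.4,y/7+90-.4),.067) for x,y in c]);print(np.round(P,4))
print("bar ctr",P.mean(0),"flange",fz(p,(295/7+269.6,281/7+89.6),.038))
a=(P[0]+P[1])/2-(P[2]+P[3])/2;print("len",np.linalg.norm(a),"yaw",np.degrees(np.arctan2(a[1],a[0])),"thick",np.linalg.norm(P[0]-P[1]),np.linalg.norm(P[2]-P[3]))
e=P[0]-P[3];f=P[1]-P[2];print([np.degrees(np.arctan2(v[1],v[0])) for v in(e,f)])
s=r.sense();print(s["tcp_pos"],s["ee_rot"][:,0],s["ee_rot"][:,2])
E
```

```text
[[ 0.4727 -0.2849  0.067 ]
 [ 0.4593 -0.2884  0.067 ]
 [ 0.4458 -0.2373  0.067 ]
 [ 0.4593 -0.2336  0.067 ]]
bar ctr [ 0.45926993 -0.26104401  0.067     ] flange [ 0.45948787 -0.2609129   0.038     ]
len 0.052932183261742205 yaw -75.27602251054779 thick 0.013840129370389658 0.014052279735447431
[np.float64(-75.39055328554592), np.float64(-75.16128460759047)]
[ 0.44760798 -0.20617586  0.2196728 ] [ 3.82970183e-02 -9.99266280e-01  4.90162770e-04] [ 2.58339359e-03 -3.91512085e-04 -9.99996586e-01]
```

```bash
python3 - <<'E'
from h import *
p=imaging.capture("wrist");s=r.sense();print(s["tcp_pos"],s["ee_rot"][:,0],np.array(p["eye"]))
for o in models.cut_out(p,"stopper")[:4]:
    m=o["region"].astype('uint8');
    if np.mean(p["frame"][m>0].min(1))<150: continue
    c,_=cv2.findContours(m,0,2);c=max(c,key=len);el=cv2.fitEllipse(c);print(o["confidence"],el,fz(p,el[0],.038))
q=dict(p,eye=[0.4478092,-0.27831867,0.40100561],orientation=[[-0.99956711,-0.02563383,-0.01443937],[-0.02838109,0.96944807,0.24364924],[0.00775256,0.24395357,-0.96975592]])
c=[(210,132),(297,112),(372,440),(285,460)]
P=np.array([fz(q,(x/7+270-.4,y/7+90-.4),.067) for x,y in c])
a=(P[0]+P[1])/2-(P[2]+P[3])/2
print(P.mean(0),np.degrees(np.arctan2(a[1],a[0])),np.linalg.norm(a),np.linalg.norm(P[0]-P[1]))
o=models.place_of(p,"stopper_flange")
g=cv2.cvtColor(p["frame"],6);print(el[0]);cv2.imwrite("pics/w2.png",p["frame"])
E
```

```text
[ 0.44756987 -0.2060854   0.21962548] [ 3.85332299e-02 -9.99257221e-01  4.42759623e-04] [ 0.44941337 -0.27312821  0.40697124]
0.72 ((316.6976623535156, 125.60601043701172), (61.50886535644531, 62.94529342651367), 170.61659240722656) [ 0.45395157 -0.26578753  0.038     ]
[ 0.45411854 -0.2656755   0.067     ] -75.76283686112602 0.0520186742069278 0.013590618145528538
(316.6976623535156, 125.60601043701172)
```

Emit:
{"name": "apply_moves", "arguments": {
  "moves": [
    [[0,0,0],-6],
    [[0,0,0],-6],
    [[0.029,0.004,0.03],0],
    [[0.029,0.004,0.03],0],
    [[0,0,0.03],0]
  ]
}}

```text
time_s: 5.08
tcp_pos: [0.4551, -0.2674, 0.1288]
ee_rot: [[0.243, -0.97, 0.004], [-0.97, -0.243, -0.002], [0.003, -0.003, -1.0]]
wrist_force: [1.6, -0.3, -0.9]
gripper_width: 0.572
gripper_force: 0.0
```

Emit:
{"name": "apply_moves", "arguments": {
  "moves": [
    [[0,0,0.02],0],
    [[0,0,0],0],
    [[0,0,0],0],
    [[0,0,0],0]
  ]
}}

```text
time_s: 5.42
tcp_pos: [0.4548, -0.265, 0.1106]
ee_rot: [[0.245, -0.97, 0.003], [-0.97, -0.245, -0.001], [0.002, -0.003, -1.0]]
wrist_force: [-0.6, -0.2, 0.7]
gripper_width: 0.577
gripper_force: 0.0
```

```bash
python3 - <<'E'
from h import *
p=imaging.capture("wrist");s=r.sense();print(s["tcp_pos"],s["ee_rot"][:,0],np.array(p["eye"]))
cv2.imwrite("pics/w3.png",p["frame"])
for t,z in(("stopper_bar",.052),("stopper_flange",.03)):
    for o in models.place_of(p,t)[:4]:
        uv=np.array(o["at"])*[640,400];print(t,round(o["confidence"],2),uv,np.round(fz(p,uv,z),4))
q=imaging.capture("side");w=imaging.capture("scene")
for p,z in((q,0),(w,0)):
  for t,z in(("stopper_bar",.052),("jug_mouth",.17)):
    for o in models.place_of(p,t)[:4]: print(t,round(o["confidence"],2),np.round(atz(p,o["at"],z),4))
E
```

```text
[ 0.45496426 -0.26502083  0.11092087] [ 0.24472987 -0.96958822  0.00244387] [ 0.470126   -0.32979354  0.29802272]
stopper_bar 0.98 [451.712 212.4  ] [ 0.3391 -0.284   0.052 ]
stopper_bar 0.8 [320.128 204.32 ] [ 0.4539 -0.2632  0.052 ]
stopper_flange 0.9 [442.176 210.48 ] [ 0.338  -0.2793  0.03  ]
stopper_flange 0.76 [316.672 195.6  ] [ 0.4574 -0.2643  0.03  ]
stopper_bar 0.92 [ 0.3364 -0.2847  0.052 ]
stopper_bar 0.77 [ 0.4273 -0.1366  0.052 ]
stopper_bar 0.75 [ 0.4489 -0.2565  0.052 ]
stopper_bar 0.68 [ 0.5448 -0.1294  0.052 ]
jug_mouth 0.78 [0.561  0.0453 0.17  ]
stopper_bar 0.74 [ 0.4202 -0.1394  0.052 ]
stopper_bar 0.71 [ 0.4393 -0.2619  0.052 ]
stopper_bar 0.68 [ 0.5424 -0.1162  0.052 ]
stopper_bar 0.47 [ 0.339  -0.2902  0.052 ]
jug_mouth 0.94 [0.5684 0.0377 0.17  ]
jug_mouth 0.7 [0.5746 0.282  0.17  ]
```

View pics/w3.png

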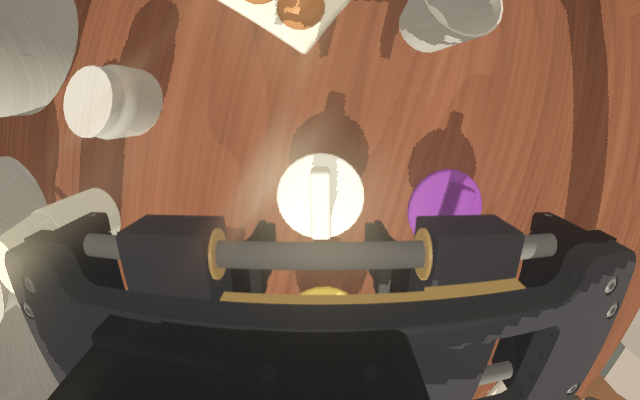

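The bar is aligned and centred between the fingers. I'll descend and grasp.

Emit:
{"name": "apply_moves", "arguments": {
  "moves": [
    [[0,0,0.025],0],
    [[0,0,0.025],0],
    [[0,0,0.017],0],
    [[0,0,0],0],
    [[0,0,0],0]
  ]
}}

```text
time_s: 6.28
tcp_pos: [0.4528, -0.265, 0.0413]
ee_rot: [[0.244, -0.97, -0.002], [-0.97, -0.244, 0.0], [-0.001, 0.002, -1.0]]
wrist_force: [-0.5, 0.3, 0.6]
gripper_width: 0.575
gripper_force: 0.0
```

Emit:
{"name": "apply_moves", "arguments": {
  "moves": [
    [[0,0,0],0],
    [[0,0,0],0],
    [[0,0,0],0],
    [[0,0,0],0],
    [[0,0,0],0]
  ],
  "hand": 0.0
}}

```text
time_s: 6.7
tcp_pos: [0.4536, -0.265, 0.0424]
ee_rot: [[0.243, -0.97, 0.001], [-0.97, -0.243, -0.0], [0.001, -0.001, -1.0]]
wrist_force: [0.5, 0.2, 0.8]
gripper_width: 0.283
gripper_force: 0.0
```

Emit:
{"name": "apply_moves", "arguments": {
  "moves": [
    [[0,0,0],0],
    [[0,0,0],0]
  ]
}}

```text
time_s: 6.87
tcp_pos: [0.4542, -0.2652, 0.0424]
ee_rot: [[0.244, -0.97, 0.002], [-0.97, -0.244, -0.001], [0.001, -0.002, -1.0]]
wrist_force: [-0.4, -0.6, 1.9]
gripper_width: 0.131
gripper_force: 1.1
```

Emit:
{"name": "apply_moves", "arguments": {
  "moves": [
    [[0,0,0],0],
    [[0,0,0],0],
    [[0,0,0],0]
  ]
}}

```text
time_s: 7.12
tcp_pos: [0.4531, -0.2657, 0.0433]
ee_rot: [[0.244, -0.97, -0.0], [-0.97, -0.244, -0.001], [0.001, 0.001, -1.0]]
wrist_force: [-2.3, -0.7, 10.6]
gripper_width: 0.012
gripper_force: 4.9
```

Emit:
{"name": "apply_moves", "arguments": {
  "moves": [
    [[0,0,-0.01],0],
    [[0,0,-0.02],0],
    [[0,0,-0.02],0],
    [[0,0,0],0],
    [[0,0,0],0]
  ]
}}

```text
time_s: 7.53
tcp_pos: [0.454, -0.265, 0.093]
ee_rot: [[0.243, -0.97, 0.003], [-0.97, -0.243, -0.0], [0.001, -0.003, -1.0]]
wrist_force: [-1.0, 0.6, 0.1]
gripper_width: 0.002
gripper_force: 0.0
```

```bash
python3 - <<'E'
from h import *
p=imaging.capture("wrist");s=r.sense();print(s["tcp_pos"],s["ee_rot"][:,0],s["wrist_force"],s["moment"],s["gripper_width"],s["gripper_force"])
q=imaging.capture("side")
a=q["frame"][220:320,240:370];a=cv2.resize(a,(640,492),interpolation=2)
b=cv2.resize(p["frame"][120:300,180:460],(790,508));cv2.imwrite("pics/s4.png",a)
cv2.imwrite("pics/w4.png",b)
cv2.imwrite("pics/c4.png",np.hstack([cv2.resize(a,(400,308)),cv2.resize(p["frame"][120:300,180:440],(400,308))]))
E
```

```text
[ 0.45305802 -0.26471774  0.09186646] [ 2.43004572e-01 -9.70025093e-01 -3.12607004e-04] [0.30262554 0.0198752  0.07722724] [ 0.1050204  -0.00708304  0.02670747] 0.00535090002152889 0.0
```

View pics/c4.png

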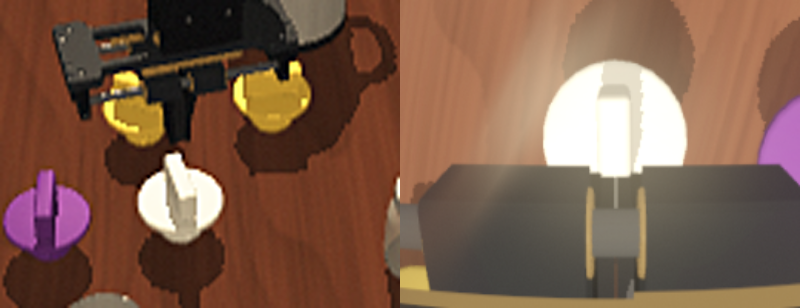

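```bash
python3 - <<'E'
from h import *
q=imaging.capture("side");w=imaging.capture("scene");p=imaging.capture("wrist")
s=r.sense();print(s["tcp_pos"],s["gripper_width"])
def proj(p,X):
    c=np.array(p["orientation"]).T@(np.array(X)-p["eye"]);K=np.array(p["intrinsics"]);return (K@c/c[2])[:2]
def fproj(p,X):
    c=np.array(p["orientation"]).T@(np.array(X)-p["eye"]);t=np.arctan2(np.hypot(c[0],c[1]),c[2]);K=np.array(p["intrinsics"]);return np.array([K[0,2],K[1,2]])+K[0,0]*t*c[:2]/np.hypot(c[0],c[1])
print("tcp side",proj(q,s["tcp_pos"]),"scene",proj(w,s["tcp_pos"]),"wrist",fproj(p,s["tcp_pos"]))
print("tip->z.092",atz(q,[297.8/640,265.5/400],.092),"bartop",atz(q,[297.5/640,273.6/400],.067))
# white mask centroid
for n,c,pr in(("side",q,atz),("scene",w,atz)):
    for o in models.cut_out(c,"stopper")[:5]:
        m=o["region"];f=c["frame"][m]
        if f.min(1).mean()<120: continue
        x,y,ww,hh=np.array(o["extent"]);print(n,o["confidence"],np.array(o["extent"])*[640,400,640,400],atz(c,[x+ww/2,y+hh*.5],.04))
a=w["frame"][140:230,220:350]
b=q["frame"][230:320,240:370]
im=np.vstack([cv2.resize(a,None,fx=4,fy=3.3),cv2.resize(b,None,fx=4,fy=3.3)]);cv2.imwrite("pics/c5.png",im)
E
```

```text
[ 0.4525379  -0.26475486  0.09079133] 0.002999148300227616
tcp side [297.23474237 270.30747041] scene [261.1601381  172.80461008] wrist [319.12886242 225.69966524]
tip->z.092 [ 0.45423792 -0.24774667  0.092     ] bartop [ 0.45292191 -0.25329328  0.067     ]
side 0.86 [284.416 268.     28.928  29.48 ] [ 0.45615139 -0.26148302  0.04      ]
scene 0.71 [253.312 176.08   18.624  13.8  ] [ 0.46245224 -0.26291369  0.04      ]
```

View pics/c5.png

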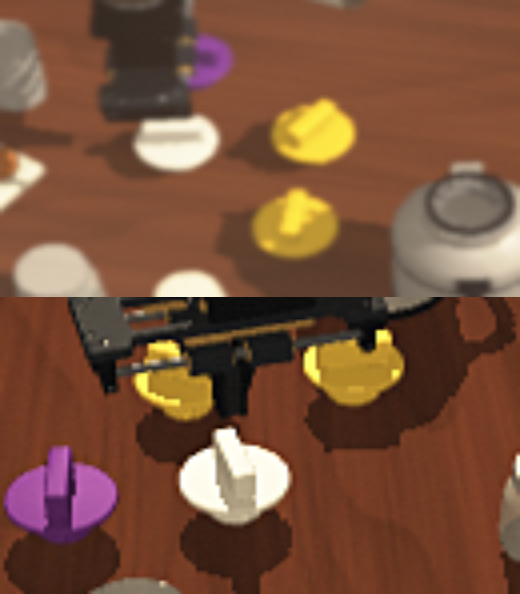

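Emit:
{"name": "apply_moves", "arguments": {
  "moves": [
    [[0,0,0],0],
    [[0,0,0],0],
    [[0,0,0],0],
    [[0,0,0],0],
    [[0,0,0],0]
  ],
  "hand": 0.05
}}

```text
time_s: 8.3
tcp_pos: [0.4533, -0.2649, 0.0917]
ee_rot: [[0.243, -0.97, 0.0], [-0.97, -0.243, 0.0], [-0.0, -0.0, -1.0]]
wrist_force: [0.9, 0.1, -0.1]
gripper_width: 0.3
gripper_force: 0.0
```

Emit:
{"name": "apply_moves", "arguments": {
  "moves": [
    [[0,0,0.025],0],
    [[0,0,0.024],0],
    [[0,0,0],0],
    [[0,0,0],0]
  ]
}}

```text
time_s: 8.63
tcp_pos: [0.4525, -0.2649, 0.0421]
ee_rot: [[0.244, -0.97, -0.003], [-0.97, -0.244, 0.0], [-0.001, 0.003, -1.0]]
wrist_force: [-0.1, -0.5, -0.6]
gripper_width: 0.549
gripper_force: 0.0
```

Emit:
{"name": "apply_moves", "arguments": {
  "moves": [
    [[0,0,0.003],0],
    [[0,0,0],0]
  ]
}}

```text
time_s: 8.8
tcp_pos: [0.4541, -0.2652, 0.0407]
ee_rot: [[0.244, -0.97, 0.002], [-0.97, -0.244, -0.001], [0.001, -0.002, -1.0]]
wrist_force: [-0.0, -0.1, -0.3]
gripper_width: 0.571
gripper_force: 0.0
```

Emit:
{"name": "apply_moves", "arguments": {
  "moves": [
    [[0,0,0.003],0],
    [[0,0,0],0]
  ]
}}

```text
time_s: 8.97
tcp_pos: [0.4535, -0.265, 0.0372]
ee_rot: [[0.243, -0.97, 0.001], [-0.97, -0.243, -0.0], [0.0, -0.001, -1.0]]
wrist_force: [-0.0, 0.3, -0.1]
gripper_width: 0.576
gripper_force: 0.0
```

```bash
python3 - <<'E'
from h import *
s=r.sense();print(r.pinch_z,s["tcp_pos"],s["wrist_force"],s["gripper_width"])
E
```

```text
0.0187 [ 0.45353281 -0.26503923  0.03720753] [-0.0308243   0.27950954 -0.0588979 ] 0.5760400217576935
```

Emit:
{"name": "apply_moves", "arguments": {
  "moves": [
    [[0,0,0.004],0],
    [[0,0,0],0]
  ]
}}

```text
time_s: 9.13
tcp_pos: [0.453, -0.2649, 0.0325]
ee_rot: [[0.243, -0.97, -0.0], [-0.97, -0.243, 0.0], [-0.0, 0.0, -1.0]]
wrist_force: [-0.4, 0.8, -1.2]
gripper_width: 0.574
gripper_force: 0.0
```

Emit:
{"name": "apply_moves", "arguments": {
  "moves": [
    [[0,0,0.003],0],
    [[0,0,0],0]
  ]
}}

```text
time_s: 9.3
tcp_pos: [0.4529, -0.2648, 0.0293]
ee_rot: [[0.243, -0.97, -0.001], [-0.97, -0.243, 0.0], [-0.0, 0.001, -1.0]]
wrist_force: [0.6, -0.6, 0.1]
gripper_width: 0.572
gripper_force: 0.0
```

```bash
python3 - <<'E'
from h import *
q=imaging.capture("side");s=r.sense();print(s["tcp_pos"],s["wrist_force"],s["gripper_width"])
cv2.imwrite("pics/c6.png",cv2.resize(q["frame"][220:310,245:355],None,fx=6,fy=6,interpolation=2))
E
```

```text
[ 0.45300437 -0.26488401  0.02944389] [-0.45917247  0.24520468 -0.02271989] 0.5742783645229226
```

View pics/c6.png

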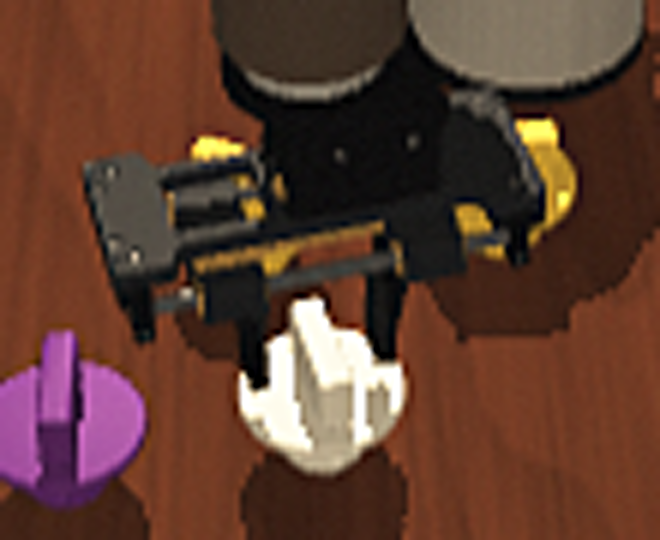

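The fingers straddle the bar, but the tips (crop (260,385) and (385,355)) sit well above the flange. So the true tip is higher than the TCP reading, which explains the first slip. I'll go lower and grip again.

Emit:
{"name": "apply_moves", "arguments": {
  "moves": [
    [[0,0,0.003],0],
    [[0,0,0],0]
  ]
}}

```text
time_s: 9.52
tcp_pos: [0.453, -0.2649, 0.0263]
ee_rot: [[0.243, -0.97, -0.001], [-0.97, -0.243, 0.0], [-0.0, 0.001, -1.0]]
wrist_force: [-0.6, -0.1, -0.8]
gripper_width: 0.575
gripper_force: 0.0
```

Emit:
{"name": "apply_moves", "arguments": {
  "moves": [
    [[0,0,0.002],0],
    [[0,0,0],0]
  ]
}}

```text
time_s: 9.68
tcp_pos: [0.453, -0.2649, 0.0244]
ee_rot: [[0.243, -0.97, -0.001], [-0.97, -0.243, 0.0], [-0.0, 0.0, -1.0]]
wrist_force: [0.1, -0.4, -0.0]
gripper_width: 0.574
gripper_force: 0.0
```

Emit:
{"name": "apply_moves", "arguments": {
  "moves": [
    [[0,0,0],0],
    [[0,0,0],0],
    [[0,0,0],0],
    [[0,0,0],0],
    [[0,0,0],0]
  ],
  "hand": 0.0
}}

```text
time_s: 10.1
tcp_pos: [0.4533, -0.265, 0.0248]
ee_rot: [[0.243, -0.97, 0.0], [-0.97, -0.243, -0.0], [0.0, -0.0, -1.0]]
wrist_force: [0.3, 0.4, 0.1]
gripper_width: 0.282
gripper_force: 0.0
```

Emit:
{"name": "apply_moves", "arguments": {
  "moves": [
    [[0,0,0],0],
    [[0,0,0],0],
    [[0,0,0],0],
    [[0,0,0],0]
  ]
}}

```text
time_s: 10.43
tcp_pos: [0.4535, -0.265, 0.0248]
ee_rot: [[0.243, -0.97, 0.0], [-0.97, -0.243, -0.0], [0.0, -0.0, -1.0]]
wrist_force: [0.5, -0.0, 0.1]
gripper_width: 0.182
gripper_force: 29.9
```

Gripped at 15.8 mm with 30 N. I'll lift, then fly past the jug so the wrist camera can see its mouth.

Emit:
{"name": "apply_moves", "arguments": {
  "moves": [
    [[0,0,-0.015],0],
    [[0,0,-0.03],0],
    [[0,0,-0.03],0],
    [[0,0,-0.03],0],
    [[0,0,-0.03],0]
  ]
}}

```text
time_s: 10.85
tcp_pos: [0.4521, -0.2645, 0.1604]
ee_rot: [[0.243, -0.97, -0.002], [-0.97, -0.243, 0.001], [-0.002, 0.002, -1.0]]
wrist_force: [0.3, 0.5, -3.0]
gripper_width: 0.182
gripper_force: 29.9
```

Emit:
{"name": "apply_moves", "arguments": {
  "moves": [
    [[0,0,-0.03],0],
    [[0,0,-0.03],0],
    [[0,0,-0.03],0],
    [[0,0,-0.01],0],
    [[0,0,0],0]
  ]
}}

```text
time_s: 11.27
tcp_pos: [0.4543, -0.2653, 0.2621]
ee_rot: [[0.243, -0.97, 0.005], [-0.97, -0.243, -0.001], [0.003, -0.005, -1.0]]
wrist_force: [-0.3, 0.1, -1.0]
gripper_width: 0.183
gripper_force: 29.9
```

Emit:
{"name": "apply_moves", "arguments": {
  "moves": [
    [[-0.015,-0.008,0],0],
    [[-0.028,-0.0155,0],0],
    [[-0.028,-0.0155,0],0],
    [[-0.028,-0.0155,0],0],
    [[-0.028,-0.0155,0],0]
  ]
}}

```text
time_s: 11.68
tcp_pos: [0.4887, -0.1231, 0.2565]
ee_rot: [[0.242, -0.97, -0.006], [-0.97, -0.242, 0.001], [-0.002, 0.005, -1.0]]
wrist_force: [1.6, 0.4, -3.0]
gripper_width: 0.183
gripper_force: 29.9
```

Emit:
{"name": "apply_moves", "arguments": {
  "moves": [
    [[-0.028,-0.0155,0],0],
    [[-0.028,-0.0155,0],0],
    [[-0.028,-0.0155,0],0],
    [[-0.028,-0.0155,0],0],
    [[-0.028,-0.0155,0],0]
  ]
}}

```text
time_s: 12.1
tcp_pos: [0.5298, 0.0314, 0.2564]
ee_rot: [[0.243, -0.97, -0.006], [-0.97, -0.243, -0.001], [-0.001, 0.006, -1.0]]
wrist_force: [0.6, 0.1, -2.3]
gripper_width: 0.181
gripper_force: 29.9
```

Emit:
{"name": "apply_moves", "arguments": {
  "moves": [
    [[-0.028,-0.0155,0],0],
    [[-0.028,-0.0155,0],0],
    [[-0.014,-0.008,0],0],
    [[0,0,0],0],
    [[0,0,0],0]
  ]
}}

```text
time_s: 12.52
tcp_pos: [0.551, 0.1076, 0.257]
ee_rot: [[0.244, -0.97, -0.005], [-0.97, -0.244, -0.002], [0.001, 0.005, -1.0]]
wrist_force: [-0.7, -0.7, -2.6]
gripper_width: 0.18
gripper_force: 29.9
```

Emit:
{"name": "apply_moves", "arguments": {
  "moves": [
    [[0,0,0],0],
    [[0,0,0],0],
    [[0,0,0],0]
  ]
}}

```text
time_s: 12.77
tcp_pos: [0.5518, 0.1061, 0.2596]
ee_rot: [[0.242, -0.97, -0.001], [-0.97, -0.242, -0.0], [-0.0, 0.001, -1.0]]
wrist_force: [0.2, 0.2, -2.1]
gripper_width: 0.184
gripper_force: 29.9
```

```bash
python3 - <<'E'
from h import *
p=imaging.capture("wrist");s=r.sense();print(s["tcp_pos"],s["ee_rot"][:,0],s["joints"],s["wrist_force"],s["gripper_width"],s["gripper_force"])
cv2.imwrite("pics/w7.png",p["frame"]);np.savez("pics/w7.npz",eye=p["eye"],ori=p["orientation"],K=p["intrinsics"])
for t,z in(("jug_mouth",.17),("jug",0)):
    for o in models.place_of(p,t)[:3]:
        uv=np.array(o["at"])*[640,400];print(t,round(o["confidence"],2),uv,np.round(fz(p,uv,z),4))
q=imaging.capture("side");w=imaging.capture("scene")
for p in(q,w):
    for o in models.place_of(p,"jug_mouth")[:2]: print(round(o["confidence"],2),np.round(atz(p,o["at"],.17),4))
E
```

```text
[0.55188112 0.10627385 0.25979665] [ 2.41923135e-01 -9.70295414e-01 -8.04424618e-05] [ 2.74152286e+01  1.37124517e+01 -2.53651486e+00 -5.89635643e-03
 -7.37549018e+01 -1.34135055e+01] [-0.24048991 -0.0754626  -1.56071704] 0.1840600964584983 29.899205267429352
jug_mouth 0.92 [314.816 114.   ] [0.573  0.0373 0.17  ]
jug 0.74 [317.696 114.4  ] [0.5722 0.0346 0.    ]
0.81 [0.5676 0.0434 0.17  ]
0.65 [0.5667 0.0477 0.17  ]
```

View pics/w7.png

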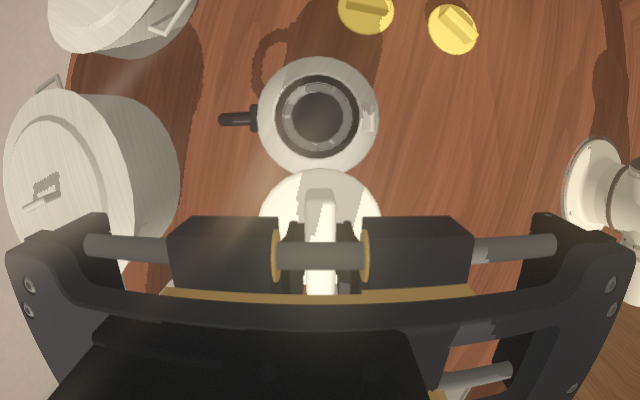

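```bash
python3 - <<'E'
import cv2,numpy as np
from h import fz
f=cv2.imread("pics/w7.png");d=np.load("pics/w7.npz");p=dict(eye=d["eye"],orientation=d["ori"],intrinsics=d["K"])
print(p["eye"])
g=cv2.cvtColor(f,6).astype(float);c=np.array([317.5,116.])
# radial profile
for k in range(3):
    pts={"out":[],"in":[]}
    for a in np.radians(np.arange(0,360,5)):
        rr=np.arange(15,56,.5);xy=c+rr[:,None]*[np.cos(a),np.sin(a)]
        v=cv2.remap(g.astype('float32'),xy[:,0].astype('float32')[None],xy[:,1].astype('float32')[None],1)[0]
        dv=np.gradient(cv2.GaussianBlur(v[None],(5,1),1)[0])
        o=(rr>35)&(rr<52);i=np.argmax(np.where(o,dv,-99));pts["out"].append(xy[i])
    P=np.array(pts["out"],'float32');el=cv2.fitEllipse(P)
    R=np.linalg.norm(P-el[0],axis=1);ok=abs(R-np.median(R))<2.5;el=cv2.fitEllipse(P[ok]);c=np.array(el[0]);
print(el,ok.sum(),fz(p,el[0],.173), fz(p,el[0],.165))
W=[fz(p,(el[0][0]+s*el[1][0]/2,el[0][1]),.172) for s in(-1,1)];print("diam",np.linalg.norm(W[0]-W[1]))
pol=cv2.warpPolar(g.astype('float32'),(50,72),tuple(c),50,cv2.WARP_POLAR_LINEAR)
for a in range(0,72,2): print(a*5,pol[a,16:50:2].astype(int))
E
```

```text
[0.56758953 0.04104265 0.44687793]
((316.6838073730469, 116.30960845947266), (83.84598541259766, 84.67130279541016), 85.05747985839844) 72 [0.57087634 0.03896361 0.173     ] [0.57097235 0.03890289 0.165     ]
diam 0.07406299983086166
0 [ 75  75  72  71  73 113 123 122 121 112  63  62  61 122 156 166 185]
10 [ 77  75  72  71  68  84 122 123 123 116  71  60  62 108 207 181 185]
20 [ 76  74  74  71  70 103 123 123 123 121  65  63  62  80 204 196 194]
30 [ 77  75  73  72  71 105 124 124 124 116  65  66  65 115 208 201 200]
40 [ 78  76  75  73  72 131 130 124 124 120  83  70  76 121 208 206 205]
50 [ 78  79  77  75  79 105 126 125 123 119  72  79  80 125 208 210 209]
60 [ 81  81  79  78  76 137 175 162 130 109  79  82  81 176 210 211 212]
70 [ 84  83  83  82  80 115 129 128 128 119  83  84  85 139 213 214 213]
80 [ 87  86  87  85  84 113 130 130 126 129  87  88  89 179 214 217 218]
90 [ 89  88  89  89  87 106 146 127 121 121  95  92  92 146 215 222 221]
100 [ 90  91  92  92  92 134 135 136 136 136  99  99  99 179 216 220 219]
110 [ 91  93  94  95  96 119 137 136 137 132 107 107 108 180 21
[... 1086 characters left out ...]
4 114  62  61  61 129 161 152 150]
270 [ 68  67  65  64  85 119 125 125 123 129  57  56  56 131 161 151 151]
280 [ 69  69  67  65  65 110 123 123 121 124  59  55  56 129 167 152 149]
290 [ 69  69  68  67  66 119 123 123 119 106  59  58  58 105 166 150 150]
300 [ 71  70  71  68  68 102 129 130 130 125  62  61  61 107 164 151 151]
310 [ 73  72  72  71  70 109 122 122 120 110  68  65  64 126 158 146 147]
320 [ 74  73  73  73  71 107 122 122 121 110  70  69  65 117 159 150 149]
330 [ 73  75  73  73  72 101 118 117 116 119  67  66  67 105 161 148 147]
340 [ 76  74  74  74  72 107 122 121 122 120  65  64  63  93 162 150 146]
350 [ 76  75  74  73  71  80 121 121 121 120  76  62  63  73 153 139 139]
```

Mouth centre is about (0.571, 0.040), with the dark seal ring fitted at pixel (317,116). I'll carry the stopper over it and lower it gently.

Emit:
{"name": "apply_moves", "arguments": {
  "moves": [
    [[0.015,-0.001,0],0],
    [[0.024,-0.001,0],0],
    [[0.022,-0.0004,0],0],
    [[0.008,0,0],0],
    [[0,0,0],0]
  ]
}}

```text
time_s: 13.53
tcp_pos: [0.5715, 0.0395, 0.2596]
ee_rot: [[0.241, -0.971, -0.0], [-0.971, -0.241, -0.0], [0.0, 0.0, -1.0]]
wrist_force: [-0.5, 0.4, -2.4]
gripper_width: 0.179
gripper_force: 29.9
```

Emit:
{"name": "apply_moves", "arguments": {
  "moves": [
    [[0,0,0.015],0],
    [[0,0,0.02],0],
    [[0,0,0.015],0],
    [[0,0,0],0],
    [[0,0,0],0]
  ]
}}

```text
time_s: 13.95
tcp_pos: [0.5709, 0.0415, 0.2094]
ee_rot: [[0.244, -0.97, -0.001], [-0.97, -0.244, -0.001], [0.0, 0.002, -1.0]]
wrist_force: [0.8, 0.3, -2.3]
gripper_width: 0.184
gripper_force: 29.9
```

Emit:
{"name": "apply_moves", "arguments": {
  "moves": [
    [[0,0,0.006],0],
    [[0,0,0.006],0],
    [[0,0,0],0]
  ]
}}

```text
time_s: 14.2
tcp_pos: [0.5707, 0.0412, 0.197]
ee_rot: [[0.243, -0.97, -0.001], [-0.97, -0.243, 0.0], [-0.001, 0.001, -1.0]]
wrist_force: [-0.3, -0.2, -3.1]
gripper_width: 0.181
gripper_force: 29.9
```

Emit:
{"name": "apply_moves", "arguments": {
  "moves": [
    [[0,0,0.004],0],
    [[0,0,0],0]
  ]
}}

```text
time_s: 14.37
tcp_pos: [0.571, 0.041, 0.1933]
ee_rot: [[0.243, -0.97, -0.001], [-0.97, -0.243, 0.0], [-0.0, 0.001, -1.0]]
wrist_force: [0.2, 0.4, -2.7]
gripper_width: 0.183
gripper_force: 29.9
```

Emit:
{"name": "apply_moves", "arguments": {
  "moves": [
    [[0,0,0.004],0],
    [[0,0,0],0]
  ]
}}

```text
time_s: 14.53
tcp_pos: [0.5709, 0.0409, 0.1891]
ee_rot: [[0.243, -0.97, -0.001], [-0.97, -0.243, 0.0], [-0.0, 0.001, -1.0]]
wrist_force: [-0.2, 0.2, -2.8]
gripper_width: 0.185
gripper_force: 29.9
```

Emit:
{"name": "apply_moves", "arguments": {
  "moves": [
    [[0,0,0.003],0],
    [[0,0,0],0]
  ]
}}

```text
time_s: 14.7
tcp_pos: [0.571, 0.0409, 0.1862]
ee_rot: [[0.243, -0.97, -0.001], [-0.97, -0.243, -0.0], [-0.0, 0.001, -1.0]]
wrist_force: [0.4, 0.8, -2.4]
gripper_width: 0.181
gripper_force: 29.9
```

Emit:
{"name": "apply_moves", "arguments": {
  "moves": [
    [[0,0,0.003],0],
    [[0,0,0],0]
  ]
}}

```text
time_s: 14.87
tcp_pos: [0.571, 0.0409, 0.1832]
ee_rot: [[0.243, -0.97, -0.001], [-0.97, -0.243, -0.0], [-0.0, 0.001, -1.0]]
wrist_force: [-0.7, 0.6, -2.0]
gripper_width: 0.183
gripper_force: 29.9
```

```bash
cat > st.py <<'E'
from h import *
s=r.sense();print(s["time_s"],np.round(s["tcp_pos"],4),"F",np.round(s["wrist_force"],2),"M",np.round(s["moment"],3),"w",round(s["gripper_width"]*87,1),"gf",round(s["gripper_force"],1),"j6",s["joints"][5].round(1),"yaw",np.degrees(np.arctan2(*s["ee_rot"][:2,0][::-1])).round(1))
E
python3 st.py
```

```text
14.8667 [0.571  0.0409 0.1832] F [-0.68  0.57 -1.96] M [0.111 0.006 0.006] w 15.9 gf 29.9 j6 -6.2 yaw -75.9
```

Emit:
{"name": "apply_moves", "arguments": {
  "moves": [
    [[0,0,0.002],0],
    [[0,0,0],0]
  ]
}}

```text
time_s: 15.03
tcp_pos: [0.5711, 0.0409, 0.1814]
ee_rot: [[0.243, -0.97, -0.001], [-0.97, -0.243, -0.0], [-0.0, 0.001, -1.0]]
wrist_force: [0.5, 0.9, -1.8]
gripper_width: 0.179
gripper_force: 29.9
```

Emit:
{"name": "apply_moves", "arguments": {
  "moves": [
    [[0,0,0.002],0],
    [[0,0,0],0]
  ]
}}

```text
time_s: 15.2
tcp_pos: [0.5711, 0.0409, 0.1794]
ee_rot: [[0.243, -0.97, -0.001], [-0.97, -0.243, -0.0], [0.0, 0.001, -1.0]]
wrist_force: [-0.4, 0.5, -2.4]
gripper_width: 0.179
gripper_force: 29.9
```

Emit:
{"name": "apply_moves", "arguments": {
  "moves": [
    [[0,0,0.002],0],
    [[0,0,0],0]
  ]
}}

```text
time_s: 15.37
tcp_pos: [0.5709, 0.0408, 0.1774]
ee_rot: [[0.243, -0.97, -0.001], [-0.97, -0.243, -0.0], [0.0, 0.001, -1.0]]
wrist_force: [0.2, -1.0, -2.4]
gripper_width: 0.184
gripper_force: 29.9
```

Emit:
{"name": "apply_moves", "arguments": {
  "moves": [
    [[0,0,0.0015],0],
    [[0,0,0],0]
  ]
}}

```text
time_s: 15.53
tcp_pos: [0.571, 0.0408, 0.1759]
ee_rot: [[0.243, -0.97, -0.001], [-0.97, -0.243, -0.0], [0.0, 0.001, -1.0]]
wrist_force: [-0.4, -0.4, -2.9]
gripper_width: 0.176
gripper_force: 29.9
```

Emit:
{"name": "apply_moves", "arguments": {
  "moves": [
    [[0,0,0.0015],0],
    [[0,0,0],0]
  ]
}}

```text
time_s: 15.7
tcp_pos: [0.571, 0.0408, 0.1745]
ee_rot: [[0.243, -0.97, -0.001], [-0.97, -0.243, -0.0], [0.0, 0.001, -1.0]]
wrist_force: [-0.9, -1.0, -2.0]
gripper_width: 0.182
gripper_force: 29.9
```

```bash
python3 st.py
```

```text
15.7 [0.571  0.0408 0.1745] F [-0.9  -0.98 -2.  ] M [-0.267  0.219 -0.058] w 15.8 gf 29.9 j6 -6.2 yaw -75.9
```

Emit:
{"name": "apply_moves", "arguments": {
  "moves": [
    [[0,0,0],0],
    [[0,0,0],0],
    [[0,0,0],0],
    [[0,0,0],0]
  ],
  "hand": 0.0185
}}

```text
time_s: 16.03
tcp_pos: [0.5719, 0.0412, 0.1754]
ee_rot: [[0.244, -0.97, 0.002], [-0.97, -0.244, 0.0], [0.0, -0.002, -1.0]]
wrist_force: [0.3, 0.6, 0.1]
gripper_width: 0.209
gripper_force: 0.0
```

```bash
python3 st.py; python3 - <<'E'
from h import *
p=imaging.capture("wrist");cv2.imwrite("pics/w8.png",p["frame"]);q=imaging.capture("side");w=imaging.capture("scene");
cv2.imwrite("pics/s8.png",q["frame"]);cv2.imwrite("pics/sc8.png",w["frame"])
for n,c in(("wrist",p),("side",q),("scene",w)):
    for t in("stopper_flange","stopper_bar"):
        for o in models.place_of(c,t)[:3]:
            uv=np.array(o["at"])*[640,400]
            print(n,t,round(o["confidence"],2),uv,np.round(fz(c,uv,.18) if n=="wrist" else atz(c,o["at"],.18),4))
E
```

```text
16.0333 [0.5719 0.0412 0.1754] F [0.34 0.6  0.11] M [ 0.088 -0.025 -0.024] w 18.2 gf 0.0 j6 -6.2 yaw -75.9
wrist stopper_flange 0.92 [378.304  42.2  ] [ 0.5659 -0.0785  0.18  ]
wrist stopper_flange 0.66 [483.2  67.6] [ 0.4958 -0.0867  0.18  ]
wrist stopper_flange 0.24 [321.792 243.6  ] [0.5678 0.0509 0.18  ]
wrist stopper_bar 0.69 [495.104  65.52 ] [ 0.4873 -0.0917  0.18  ]
wrist stopper_bar 0.67 [385.6  34.4] [ 0.5627 -0.0847  0.18  ]
wrist stopper_bar 0.62 [323.392 241.68 ] [0.5672 0.0493 0.18  ]
side stopper_flange 0.89 [328.512 251.4  ] [ 0.5328 -0.2912  0.18  ]
side stopper_flange 0.86 [288.704 258.4  ] [ 0.4327 -0.3131  0.18  ]
side stopper_flange 0.73 [257.216 290.48 ] [ 0.3619 -0.4162  0.18  ]
side stopper_bar 0.96 [284.928 248.4  ] [ 0.4229 -0.2759  0.18  ]
side stopper_bar 0.66 [254.784 288.6  ] [ 0.356  -0.4102  0.18  ]
side stopper_bar 0.61 [329.28 245.68] [ 0.5362 -0.2697  0.18  ]
scene stopper_flange 0.77 [300.672 182.6  ] [ 0.528  -0.0917  0.18  ]
scene stopper_flange 0.59 [290.816 209.6  ] [ 0.6389 -0.0982  0.18  ]
scene stopper_flange 0.48 [266.624 157.68 ] [ 0.4467 -0.2344  0.18  ]
scene stopper_bar 0.82 [297.792 178.6  ] [ 0.5136 -0.1052  0.18  ]
scene stopper_bar 0.75 [264.576 152.   ] [ 0.4232 -0.2487  0.18  ]
scene stopper_bar 0.67 [294.912 206.8  ] [ 0.6258 -0.0878  0.18  ]
```

Weight is off the hand and the stopper rests in the mouth. I'll back it off anticlockwise in small steps, watching the moment.

Emit:
{"name": "apply_moves", "arguments": {
  "moves": [
    [[0,0,-0.003],-2],
    [[0,0,0],-2],
    [[0,0,0],-2],
    [[0,0,0],-2],
    [[0,0,0],-2]
  ]
}}

```text
time_s: 16.9
tcp_pos: [0.5711, 0.0409, 0.1779]
ee_rot: [[0.409, -0.912, -0.0], [-0.912, -0.409, -0.0], [0.0, 0.0, -1.0]]
wrist_force: [-0.0, -0.8, 1.4]
gripper_width: 0.215
gripper_force: 2.6
```

```bash
python3 st.py
```

```text
16.9 [0.5711 0.0409 0.1779] F [-0.03 -0.85  1.35] M [-0.043  0.15  -0.068] w 18.7 gf 2.6 j6 3.9 yaw -65.8
```

Emit:
{"name": "apply_moves", "arguments": {
  "moves": [
    [[0,0,0],-2],
    [[0,0,0],-2],
    [[0,0,0],-2],
    [[0,0,0],-2],
    [[0,0,0],-2]
  ]
}}

```text
time_s: 17.32
tcp_pos: [0.5716, 0.0407, 0.1785]
ee_rot: [[0.562, -0.827, 0.001], [-0.827, -0.562, -0.0], [0.001, -0.001, -1.0]]
wrist_force: [-0.8, -0.6, 3.1]
gripper_width: 0.213
gripper_force: 4.2
```

```bash
python3 st.py
```

```text
17.3167 [0.5716 0.0407 0.1785] F [-0.77 -0.63  3.13] M [-0.173  0.096 -0.158] w 18.5 gf 4.2 j6 13.9 yaw -55.8
```

Emit:
{"name": "apply_moves", "arguments": {
  "moves": [
    [[0,0,0],-2],
    [[0,0,0],-2],
    [[0,0,0],-2],
    [[0,0,0],-2],
    [[0,0,0],-2]
  ]
}}

```text
time_s: 17.73
tcp_pos: [0.5721, 0.0406, 0.1792]
ee_rot: [[0.697, -0.717, 0.002], [-0.717, -0.697, -0.0], [0.002, -0.001, -1.0]]
wrist_force: [-0.7, 0.2, 4.5]
gripper_width: 0.217
gripper_force: 5.6
```

```bash
python3 st.py
```

```text
17.7333 [0.5721 0.0406 0.1792] F [-0.67  0.22  4.46] M [-0.241  0.116 -0.171] w 18.8 gf 5.6 j6 23.8 yaw -45.8
```

Emit:
{"name": "apply_moves", "arguments": {
  "moves": [
    [[0,0,0],-2],
    [[0,0,0],-2],
    [[0,0,0],-2],
    [[0,0,0],-2],
    [[0,0,0],-2]
  ]
}}

```text
time_s: 18.15
tcp_pos: [0.5725, 0.0406, 0.1799]
ee_rot: [[0.811, -0.585, 0.004], [-0.585, -0.811, -0.001], [0.003, -0.002, -1.0]]
wrist_force: [-0.4, -1.3, 6.4]
gripper_width: 0.212
gripper_force: 7.4
```

```bash
python3 st.py
```

```text
18.15 [0.5725 0.0406 0.1799] F [-0.39 -1.33  6.42] M [-0.33   0.186 -0.231] w 18.4 gf 7.4 j6 33.8 yaw -35.8
```

Emit:
{"name": "apply_moves", "arguments": {
  "moves": [
    [[0,0,-0.002],-2],
    [[0,0,0],-2],
    [[0,0,0],-2],
    [[0,0,0],-2],
    [[0,0,0],-2]
  ]
}}

```text
time_s: 18.57
tcp_pos: [0.5722, 0.0409, 0.1811]
ee_rot: [[0.9, -0.436, 0.003], [-0.436, -0.9, 0.0], [0.002, -0.001, -1.0]]
wrist_force: [-0.3, 0.0, 3.2]
gripper_width: 0.212
gripper_force: 5.0
```

```bash
python3 st.py
```

```text
18.5667 [0.5722 0.0409 0.1811] F [-0.32  0.02  3.15] M [-0.021  0.061 -0.175] w 18.4 gf 5.0 j6 43.9 yaw -25.8
```

Emit:
{"name": "apply_moves", "arguments": {
  "moves": [
    [[0,0,-0.001],-2],
    [[0,0,0],-2],
    [[0,0,0],-2],
    [[0,0,0],-2],
    [[0,0,0],-2]
  ]
}}

```text
time_s: 18.98
tcp_pos: [0.572, 0.0409, 0.1819]
ee_rot: [[0.962, -0.273, 0.002], [-0.273, -0.962, 0.0], [0.002, -0.001, -1.0]]
wrist_force: [-0.3, 0.1, 4.2]
gripper_width: 0.215
gripper_force: 4.8
```

```bash
python3 st.py
```

```text
18.9833 [0.572  0.0409 0.1819] F [-0.27  0.07  4.21] M [-0.017  0.059 -0.155] w 18.7 gf 4.8 j6 53.9 yaw -15.8
```

Emit:
{"name": "apply_moves", "arguments": {
  "moves": [
    [[0,0,-0.0005],-2],
    [[0,0,0],-2],
    [[0,0,0],-2],
    [[0,0,0],-2]
  ]
}}

```text
time_s: 19.32
tcp_pos: [0.5721, 0.041, 0.1824]
ee_rot: [[0.991, -0.136, 0.003], [-0.136, -0.991, 0.0], [0.002, -0.001, -1.0]]
wrist_force: [0.1, -0.3, 4.0]
gripper_width: 0.215
gripper_force: 4.5
```

```bash
python3 st.py
```

```text
19.3167 [0.5721 0.041  0.1824] F [ 0.07 -0.29  3.98] M [ 0.074 -0.068 -0.134] w 18.7 gf 4.5 j6 61.9 yaw -7.8
```

Emit:
{"name": "apply_moves", "arguments": {
  "moves": [
    [[0,0,-0.0005],-2],
    [[0,0,0],-2],
    [[0,0,0],-2]
  ]
}}

```text
time_s: 19.57
tcp_pos: [0.5719, 0.041, 0.1823]
ee_rot: [[0.999, -0.032, 0.002], [-0.032, -0.999, 0.0], [0.002, -0.0, -1.0]]
wrist_force: [1.9, -1.2, -0.4]
gripper_width: 0.211
gripper_force: 1.6
```

```bash
python3 st.py
```

```text
19.5667 [0.5719 0.041  0.1823] F [ 1.85 -1.2  -0.36] M [-0.225 -0.136 -0.048] w 18.4 gf 1.6 j6 67.9 yaw -1.8
```

The vertical force and the torque both fell away at yaw -2°, which looks like the drop. I'll creep on a little to feel for the rib.

Emit:
{"name": "apply_moves", "arguments": {
  "moves": [
    [[0,0,0],-2],
    [[0,0,0],0]
  ]
}}

```text
time_s: 19.73
tcp_pos: [0.5712, 0.0409, 0.1817]
ee_rot: [[1.0, 0.002, -0.0], [0.002, -1.0, 0.0], [-0.0, -0.0, -1.0]]
wrist_force: [0.7, 1.3, -0.3]
gripper_width: 0.212
gripper_force: 0.0
```

```bash
python3 st.py
```

```text
19.7333 [0.5712 0.0409 0.1817] F [ 0.7   1.26 -0.33] M [-0.035  0.044  0.032] w 18.5 gf 0.0 j6 69.8 yaw 0.1
```

Emit:
{"name": "apply_moves", "arguments": {
  "moves": [
    [[0,0,0],-2],
    [[0,0,0],0]
  ]
}}

```text
time_s: 19.9
tcp_pos: [0.5713, 0.041, 0.1818]
ee_rot: [[0.999, 0.036, 0.0], [0.036, -0.999, 0.0], [0.0, -0.0, -1.0]]
wrist_force: [-0.2, 1.1, 0.1]
gripper_width: 0.215
gripper_force: 0.1
```

```bash
python3 st.py; python3 - <<'E'
from h import *
q=imaging.capture("side");w=imaging.capture("scene");cv2.imwrite("pics/s9.png",q["frame"]);cv2.imwrite("pics/sc9.png",w["frame"])
for n,c in(("side",q),("scene",w)):
  for o in models.cut_out(c,"stopper")[:5]: print(n,round(o["confidence"],2),np.round(np.array(o["extent"])*[640,400,640,400],1),o["region"].sum())
E
```

```text
19.9 [0.5713 0.041  0.1818] F [-0.2   1.07  0.12] M [-0.027 -0.06  -0.001] w 18.7 gf 0.1 j6 71.8 yaw 2.1
side 0.86 [274.7 243.   24.3  21.8] 425
side 0.78 [317.9 236.9  23.3  23.6] 419
side 0.7 [322.1 167.8  24.2  18.6] 293
side 0.58 [244.3 277.5  24.9  29. ] 574
scene 0.78 [282.8 197.   20.5  19.7] 322
scene 0.73 [327.4 186.7  19.2  24. ] 348
scene 0.69 [287.7 171.6  16.5  17.8] 239
scene 0.62 [255.6 152.5  22.2  13. ] 237
```

Emit:
{"name": "apply_moves", "arguments": {
  "moves": [
    [[0,0,0.003],0],
    [[0,0,0.003],0],
    [[0,0,0],0]
  ]
}}

```text
time_s: 20.35
tcp_pos: [0.5708, 0.041, 0.1749]
ee_rot: [[0.999, 0.036, -0.001], [0.036, -0.999, -0.0], [-0.001, 0.0, -1.0]]
wrist_force: [-0.4, 1.1, -0.5]
gripper_width: 0.212
gripper_force: 0.2
```

Emit:
{"name": "apply_moves", "arguments": {
  "moves": [
    [[0,0,0.002],0],
    [[0,0,0],0]
  ]
}}

```text
time_s: 20.52
tcp_pos: [0.5711, 0.041, 0.1733]
ee_rot: [[0.999, 0.036, -0.001], [0.036, -0.999, -0.0], [-0.001, 0.0, -1.0]]
wrist_force: [0.2, 0.5, -0.1]
gripper_width: 0.212
gripper_force: 0.2
```

Emit:
{"name": "apply_moves", "arguments": {
  "moves": [
    [[0,0,0],-2],
    [[0,0,0],-1],
    [[0,0,0],0]
  ]
}}

```text
time_s: 20.77
tcp_pos: [0.5712, 0.041, 0.1736]
ee_rot: [[0.996, 0.089, -0.0], [0.089, -0.996, 0.0], [-0.0, -0.0, -1.0]]
wrist_force: [-0.0, 0.3, -0.7]
gripper_width: 0.211
gripper_force: 0.8
```

```bash
python3 st.py
```

```text
20.7667 [0.5712 0.041  0.1736] F [-0.01  0.28 -0.75] M [ 0.193 -0.125 -0.02 ] w 18.4 gf 0.8 j6 74.8 yaw 5.1
```

Emit:
{"name": "apply_moves", "arguments": {
  "moves": [
    [[0,0,0],-2],
    [[0,0,0],-2],
    [[0,0,0],0]
  ]
}}

```text
time_s: 21.02
tcp_pos: [0.5713, 0.0406, 0.1738]
ee_rot: [[0.987, 0.158, 0.0], [0.158, -0.987, -0.001], [-0.0, 0.001, -1.0]]
wrist_force: [1.0, 0.2, -0.3]
gripper_width: 0.212
gripper_force: 2.6
```

```bash
python3 st.py
```

```text
21.0167 [0.5713 0.0406 0.1738] F [ 0.97  0.23 -0.35] M [-0.273 -0.152 -0.102] w 18.5 gf 2.6 j6 78.8 yaw 9.1
```

Emit:
{"name": "apply_moves", "arguments": {
  "moves": [
    [[0,0,0],-2],
    [[0,0,0],0]
  ]
}}

```text
time_s: 21.18
tcp_pos: [0.5714, 0.0406, 0.1739]
ee_rot: [[0.982, 0.191, 0.0], [0.191, -0.982, -0.0], [0.0, 0.001, -1.0]]
wrist_force: [1.4, -1.1, -0.1]
gripper_width: 0.216
gripper_force: 6.4
```

```bash
python3 st.py
```

```text
21.1833 [0.5714 0.0406 0.1739] F [ 1.39 -1.08 -0.08] M [-0.424 -0.285 -0.218] w 18.8 gf 6.4 j6 80.7 yaw 11.0
```

The torque is rising steeply with no lift, so the stopper is against the rib with its lugs in the gaps. Now I'll turn clockwise.

Emit:
{"name": "apply_moves", "arguments": {
  "moves": [
    [[0,0,0.001],4],
    [[0,0,0],4],
    [[0,0,0],4],
    [[0,0,0],4],
    [[0,0,0],4]
  ]
}}

```text
time_s: 21.6
tcp_pos: [0.5711, 0.0407, 0.1728]
ee_rot: [[0.987, -0.16, -0.0], [-0.16, -0.987, -0.0], [-0.0, 0.001, -1.0]]
wrist_force: [0.1, -0.8, -0.1]
gripper_width: 0.211
gripper_force: 0.8
```

```bash
python3 st.py
```

```text
21.6 [0.5711 0.0407 0.1728] F [ 0.08 -0.79 -0.1 ] M [-0.126  0.013  0.043] w 18.4 gf 0.8 j6 60.5 yaw -9.2
```

Emit:
{"name": "apply_moves", "arguments": {
  "moves": [
    [[0,0,0.001],3],
    [[0,0,0],3],
    [[0,0,0],3],
    [[0,0,0],3]
  ]
}}

```text
time_s: 21.93
tcp_pos: [0.5709, 0.0406, 0.1718]
ee_rot: [[0.933, -0.361, -0.001], [-0.361, -0.933, -0.001], [-0.001, 0.001, -1.0]]
wrist_force: [-0.5, -1.9, -0.7]
gripper_width: 0.211
gripper_force: 2.0
```

```bash
python3 st.py
```

```text
21.9333 [0.5709 0.0406 0.1718] F [-0.55 -1.86 -0.72] M [-0.429  0.029  0.055] w 18.3 gf 2.0 j6 48.5 yaw -21.1
```

Torque is low and the stopper turns freely. Continuing.

Emit:
{"name": "apply_moves", "arguments": {
  "moves": [
    [[0,0,0.001],3],
    [[0,0,0],3],
    [[0,0,0],3],
    [[0,0,0],3],
    [[0,0,0],3]
  ]
}}

```text
time_s: 22.35
tcp_pos: [0.5707, 0.0403, 0.1708]
ee_rot: [[0.808, -0.59, -0.001], [-0.59, -0.808, -0.001], [-0.0, 0.002, -1.0]]
wrist_force: [0.5, -2.8, -0.7]
gripper_width: 0.213
gripper_force: 2.6
```

```bash
python3 st.py
```

```text
22.35 [0.5707 0.0403 0.1708] F [ 0.49 -2.81 -0.74] M [-0.525  0.033  0.018] w 18.5 gf 2.6 j6 33.6 yaw -36.1
```

Emit:
{"name": "apply_moves", "arguments": {
  "moves": [
    [[0,0,0.001],3],
    [[0,0,0],3],
    [[0,0,0],3],
    [[0,0,0],3]
  ]
}}

```text
time_s: 22.68
tcp_pos: [0.5711, 0.0406, 0.1701]
ee_rot: [[0.667, -0.745, -0.0], [-0.745, -0.667, -0.001], [0.0, 0.001, -1.0]]
wrist_force: [-0.6, -0.2, 0.3]
gripper_width: 0.211
gripper_force: 2.9
```

```bash
python3 st.py
```

```text
22.6833 [0.5711 0.0406 0.1701] F [-0.62 -0.23  0.34] M [-0.303  0.115  0.074] w 18.3 gf 2.9 j6 21.6 yaw -48.1
```

Emit:
{"name": "apply_moves", "arguments": {
  "moves": [
    [[0,0,0.001],2],
    [[0,0,0],2],
    [[0,0,0],2],
    [[0,0,0],2],
    [[0,0,0],2]
  ]
}}

```text
time_s: 23.1
tcp_pos: [0.5711, 0.0405, 0.1694]
ee_rot: [[0.529, -0.849, -0.0], [-0.849, -0.529, -0.001], [0.001, 0.001, -1.0]]
wrist_force: [-0.6, -0.1, 3.1]
gripper_width: 0.214
gripper_force: 4.2
```

```bash
python3 st.py
```

```text
23.1 [0.5711 0.0405 0.1694] F [-0.57 -0.12  3.13] M [-0.227  0.24   0.118] w 18.7 gf 4.2 j6 11.6 yaw -58.1
```

Emit:
{"name": "apply_moves", "arguments": {
  "moves": [
    [[0,0,0],2],
    [[0,0,0],2],
    [[0,0,0],2],
    [[0,0,0],0]
  ]
}}

```text
time_s: 23.43
tcp_pos: [0.571, 0.0405, 0.1693]
ee_rot: [[0.438, -0.899, -0.0], [-0.899, -0.438, -0.001], [0.001, 0.001, -1.0]]
wrist_force: [-1.4, -1.1, 2.9]
gripper_width: 0.209
gripper_force: 3.3
```

```bash
python3 st.py
```

```text
23.4333 [0.571  0.0405 0.1693] F [-1.45 -1.09  2.87] M [-0.363  0.306  0.09 ] w 18.2 gf 3.3 j6 5.7 yaw -64.0
```

Emit:
{"name": "apply_moves", "arguments": {
  "moves": [
    [[0,0,0],2],
    [[0,0,0],2],
    [[0,0,0],2],
    [[0,0,0],2]
  ]
}}

```text
time_s: 23.77
tcp_pos: [0.571, 0.0404, 0.169]
ee_rot: [[0.309, -0.951, -0.0], [-0.951, -0.309, -0.001], [0.001, 0.001, -1.0]]
wrist_force: [-0.0, -0.7, 0.9]
gripper_width: 0.213
gripper_force: 5.8
```

```bash
python3 st.py
```

```text
23.7667 [0.571  0.0404 0.169 ] F [-0.   -0.69  0.89] M [-0.55   0.084  0.139] w 18.6 gf 5.8 j6 -2.3 yaw -72.0
```

Emit:
{"name": "apply_moves", "arguments": {
  "moves": [
    [[0,0,0],2],
    [[0,0,0],2],
    [[0,0,0],2]
  ]
}}

```text
time_s: 24.02
tcp_pos: [0.571, 0.0403, 0.1686]
ee_rot: [[0.208, -0.978, -0.001], [-0.978, -0.208, -0.001], [0.001, 0.001, -1.0]]
wrist_force: [0.4, -1.0, -0.3]
gripper_width: 0.213
gripper_force: 7.5
```

```bash
python3 st.py
```

```text
24.0167 [0.571  0.0403 0.1686] F [ 0.41 -0.95 -0.35] M [-0.612 -0.078  0.26 ] w 18.5 gf 7.5 j6 -8.3 yaw -78.0
```

Torque is now 0.26, so it's onto the seal. Continuing in small steps to the stop.

Emit:
{"name": "apply_moves", "arguments": {
  "moves": [
    [[0,0,0],2],
    [[0,0,0],1],
    [[0,0,0],0]
  ]
}}

```text
time_s: 24.27
tcp_pos: [0.5709, 0.0402, 0.1686]
ee_rot: [[0.158, -0.987, -0.001], [-0.987, -0.158, -0.001], [0.001, 0.001, -1.0]]
wrist_force: [-0.1, -3.5, -0.6]
gripper_width: 0.217
gripper_force: 11.3
```

```bash
python3 st.py
```

```text
24.2667 [0.5709 0.0402 0.1686] F [-0.13 -3.53 -0.58] M [-1.15  -0.151  0.42 ] w 18.9 gf 11.3 j6 -11.2 yaw -80.9
```

Emit:
{"name": "apply_moves", "arguments": {
  "moves": [
    [[0,0,0],2],
    [[0,0,0],1],
    [[0,0,0],0]
  ]
}}

```text
time_s: 24.52
tcp_pos: [0.5708, 0.0402, 0.1685]
ee_rot: [[0.107, -0.994, -0.001], [-0.994, -0.107, -0.001], [0.001, 0.001, -1.0]]
wrist_force: [-0.5, -5.3, -0.8]
gripper_width: 0.215
gripper_force: 18.1
```

```bash
python3 st.py
```

```text
24.5167 [0.5708 0.0402 0.1685] F [-0.5  -5.28 -0.81] M [-1.484 -0.095  0.519] w 18.7 gf 18.1 j6 -14.2 yaw -83.9
```

Emit:
{"name": "apply_moves", "arguments": {
  "moves": [
    [[0,0,0],2],
    [[0,0,0],0]
  ]
}}

```text
time_s: 24.68
tcp_pos: [0.5708, 0.0401, 0.1686]
ee_rot: [[0.072, -0.997, -0.001], [-0.997, -0.072, -0.002], [0.002, 0.001, -1.0]]
wrist_force: [-0.4, -6.1, -1.0]
gripper_width: 0.218
gripper_force: 24.5
```

```bash
python3 st.py
```

```text
24.6833 [0.5708 0.0401 0.1686] F [-0.38 -6.07 -1.05] M [-1.565 -0.043  0.799] w 18.9 gf 24.5 j6 -16.1 yaw -85.8
```

Emit:
{"name": "apply_moves", "arguments": {
  "moves": [
    [[0,0,0],2],
    [[0,0,0],0]
  ]
}}

```text
time_s: 24.85
tcp_pos: [0.5709, 0.0401, 0.1685]
ee_rot: [[0.039, -0.999, -0.001], [-0.999, -0.039, -0.002], [0.002, 0.001, -1.0]]
wrist_force: [0.7, -5.1, -0.8]
gripper_width: 0.218
gripper_force: 31.5
```

```bash
python3 st.py
```

```text
24.85 [0.5709 0.0401 0.1685] F [ 0.74 -5.07 -0.76] M [-1.535 -0.092  0.968] w 19.0 gf 31.5 j6 -18.1 yaw -87.8
```

It's blocked steeply at 0.97 N m, about 80° after the rib, so it's home. I'll relieve it, open, lift and check.

Emit:
{"name": "apply_moves", "arguments": {
  "moves": [
    [[0,0,0],-3],
    [[0,0,0],-3],
    [[0,0,0],0],
    [[0,0,0],0],
    [[0,0,0],0]
  ],
  "hand": 0.045
}}

```text
time_s: 25.27
tcp_pos: [0.5714, 0.0415, 0.1688]
ee_rot: [[0.139, -0.99, 0.0], [-0.99, -0.139, 0.001], [-0.001, -0.001, -1.0]]
wrist_force: [0.1, 0.2, -0.5]
gripper_width: 0.481
gripper_force: 0.0
```

Emit:
{"name": "apply_moves", "arguments": {
  "moves": [
    [[0,0,0],0],
    [[0,0,0],0],
    [[0,0,-0.005],0],
    [[0,0,-0.02],0],
    [[0,0,-0.03],0]
  ]
}}

```text
time_s: 25.68
tcp_pos: [0.5694, 0.0406, 0.2217]
ee_rot: [[0.14, -0.99, -0.007], [-0.99, -0.14, -0.001], [0.0, 0.007, -1.0]]
wrist_force: [1.3, 0.2, -0.7]
gripper_width: 0.516
gripper_force: 0.0
```

Emit:
{"name": "apply_moves", "arguments": {
  "moves": [
    [[0,0,-0.04],0],
    [[-0.02,0,-0.04],0],
    [[-0.04,0,-0.02],0],
    [[-0.04,0,0],0],
    [[-0.03,0,0],0]
  ]
}}

```text
time_s: 26.1
tcp_pos: [0.5537, 0.1678, 0.3223]
ee_rot: [[0.14, -0.99, 0.004], [-0.99, -0.14, 0.003], [-0.003, -0.005, -1.0]]
wrist_force: [-0.4, 0.8, -1.3]
gripper_width: 0.52
gripper_force: 0.0
```

```bash
python3 st.py; python3 - <<'E'
from h import *
q=imaging.capture("side");w=imaging.capture("scene");p=imaging.capture("wrist")
for n,c in(("side",q),("scene",w)):
  for t,z in(("stopper_flange",.17),("stopper_bar",.192),("stopper",.14)):
    for o in models.place_of(c,t)[:5]:
      X=atz(c,o["at"],z)
      if np.hypot(X[0]-.57,X[1]-.042)<.04: print(n,t,round(o["confidence"],2),np.round(X,4))
rs=[]
for c in(q,w):
  for o in models.place_of(c,"stopper_bar")[:5]:
    X=atz(c,o["at"],.192)
    if np.hypot(X[0]-.57,X[1]-.042)<.04: rs.append(ray(c,o["at"]));break
if len(rs)==2: print("tri bar",tri(rs))
a=cv2.resize(q["frame"][140:245,290:380],(450,525),interpolation=2)
b=cv2.resize(w["frame"][160:265,300:370],(350,525),interpolation=2)
cv2.imwrite("pics/fin.png",np.hstack([a,b]))
E
```

```text
26.1 [0.5537 0.1678 0.3223] F [-0.38  0.85 -1.31] M [ 0.027 -0.024  0.001] w 45.2 gf 0.0 j6 -24.8 yaw -81.9
side stopper_flange 0.65 [0.5718 0.0301 0.17  ]
side stopper_bar 0.75 [0.5661 0.0481 0.192 ]
side stopper 0.52 [0.5782 0.0588 0.14  ]
scene stopper_flange 0.72 [0.5717 0.0471 0.17  ]
scene stopper_bar 0.72 [0.5594 0.0402 0.192 ]
scene stopper 0.57 [0.5583 0.0359 0.14  ]
tri bar [0.56446434 0.0404265  0.19772463]
```

View pics/fin.png

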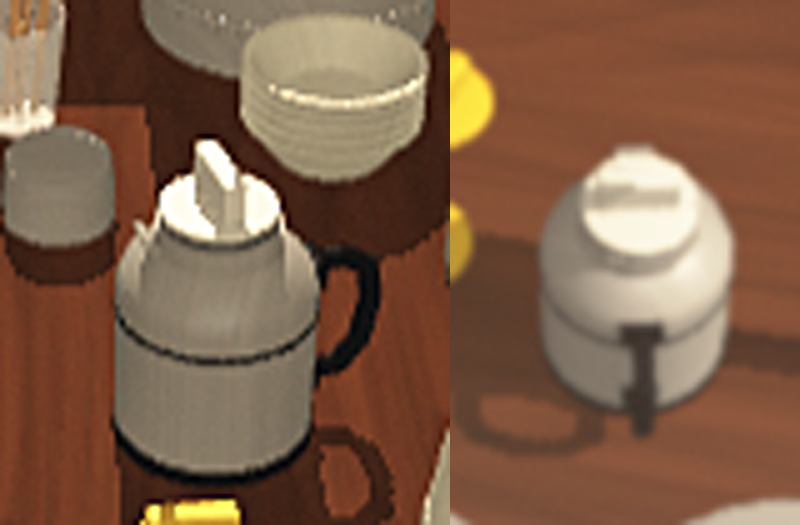

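The picture shows the stopper upright in the mouth, with its flange on the dark rim line (left crop, about (220,235)). To be sure it's home and not crossed 8 mm proud, I'll fit its height in both fixed views. The same fit on the start images, where z is known to be 0, gives the bias.

```bash
cat > fit.py <<'E'
from h import *
from scipy.optimize import minimize
q=imaging.capture("side");w=imaging.capture("scene")
cv2.imwrite("pics/sideF.png",q["frame"]);cv2.imwrite("pics/sceneF.png",w["frame"])
def pts(x,y,z,yaw):
    t=np.linspace(0,2*np.pi,90);c,s=np.cos(yaw),np.sin(yaw)
    fl=np.vstack([np.c_[x+.0385*np.cos(t),y+.0385*np.sin(t),0*t+z+h] for h in(.030,.038)])
    b=np.array([[a,e,h] for a in(-.027,.027) for e in(-.0075,.0075) for h in(.038,.0665)])
    b=np.c_[x+c*b[:,0]-s*b[:,1],y+s*b[:,0]+c*b[:,1],z+b[:,2]]
    return fl,b
S=8
def mask(cam,box,P):
    m=np.zeros(((box[3]-box[1])*S,(box[2]-box[0])*S),'uint8')
    for X in P:
        c=(X-np.array(cam["eye"]))@np.array(cam["orientation"]);K=np.array(cam["intrinsics"])
        uv=np.c_[K[0,0]*c[:,0]/c[:,2]+K[0,2]+.5,K[1,1]*c[:,1]/c[:,2]+K[1,2]+.5]
        cv2.fillConvexPoly(m,cv2.convexHull(((uv-box[:2])*S).astype('float32')).astype(int),1)
    return cv2.resize(m.astype('float32'),(box[2]-box[0],box[3]-box[1]),interpolation=cv2.INTER_AREA)
def edge(a): 
    return cv2.GaussianBlur(cv2.magnitude(cv2.Sobel(a,5,1,0),cv2.Sobel(a,5,0,1)),(0,0),.8)
def run(fs,fc,x0,yaw):
    V=[]
    for cam,f in((q,fs),(w,fc)):
        g=cv2.imread(f).astype('float32').min(2)
        X=np.array([x0[0],x0[1],x0[2]+.045]);c=(X-np.array(cam["eye"]))@np.array(cam["orientation"]);K=np.array(cam["intrinsics"])
        u=K[0,0]*c[0]/c[2]+K[0,2];v=K[1,1]*c[1]/c[2]+K[1,2];box=[int(u)-26,int(v)-24,int(u)+26,int(v)+24]
        V.append((cam,box,edge(g[box[1]:box[3],box[0]:box[2]])))
    def cost(p):
        P=pts(p[0]*.01+x0[0],p[1]*.01+x0[1],p[2]*.01+x0[2],yaw)
        return -sum(np.corrcoef(edge(mask(c,b,P)).ravel(),e.ravel())[0,1] for c,b,e in V)
    best=min((minimize(cost,[0,0,z],method="Nelder-Mead",options=dict(initial_simplex=np.array([[0,0,z],[.4,0,z],[0,.4,z],[0,0,z+.4]]))) for z in(0,.8)),key=lambda o:o.fun)
    print(np.round(np.array(x0)+best.x*.01,4),best.fun)
run("pics/side0.png","pics/scene0.png",(.454,-.265,0),np.radians(-75.8))
for y in(-76,-82): run("pics/sideF.png","pics/sceneF.png",(.571,.0405,.14),np.radians(y))
E
python3 fit.py
```

```text
[ 0.4538 -0.262  -0.0011] -1.7307371233391917
[0.5692 0.0431 0.1399] -1.3456310955598483
[0.569  0.0432 0.1396] -1.3487654130762037
```

The fit gives z ≈ 0.140 in the jug frame, with a bias of about 1 mm, so the stopper is home. The gripper is clear, so I'm handing in.

```bash
python3 -c "
from station import r
print(r.finish_job())"
```

```text
the job is handed in; nothing more can be done
None
```

The stopper is screwed home in the jug and let go, upright with its flange at rim height (image fit about 0.140 m above the jug's origin), and the job is handed in; the hand-in returned no verdict.

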